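Lock the bench service box with its panel key

TASK

Take the panel key out of its wooden stand, put its blade in the slotted lock on top of the service box, feeling for the slot without forcing it, and turn the lock clockwise about a quarter turn until it seats firmly, so that the cover is pulled down and stays down. Then put the key back upright and fully down in its stand; work gently and leave the bottles and the flask alone.

Things in the scene. Friction and masses are not known exactly. Their poses are not given: they have to be found in the camera images.
- lock (a point): centre of the top face of the slotted steel lock in the cover's middle, on its turning axis, 80 mm above the bench. Axes are the BOX's (x along its 200 mm side, z up), not the slot's. Slot through the axis: 7 mm wide, 7 deep, right across the lock (32 mm), open at both ends. At the start it lies within 0.3 rad either way of the box's x axis; the angle is not tracked: see or feel it
- box: low grey service box 200 x 140 mm, fixed to the bench, white cover on a rubber gasket. Origin: centre of its underside, axes as for the lock. The lock (34 mm across, 8 mm proud of the cover, in a low fixed collar 48 mm across) turns with 0.1 to 0.2 N m, clockwise seen from above, to a hard stop with the slot 1.65 rad clockwise of the box's x axis; it stays where it is left, and does not sink
- grip (a point): centre of the key's flat grip: black plastic with grey cheeks, 36 mm wide (key x), 16 thick (key y, pinch it this way), 50 tall (key z, up). A flat steel blade, 18 mm wide (x), 4 thick (y), sticks 48 mm out below; the blade's end is 73 mm below this point. At the start the key stands upright in the stand
- tip (a point): middle of the lower end of the key's blade, axes as for the grip. The last 2 mm of the blade are thinner, 17 x 3.2 mm. In the slot the 4 mm blade has about 0.17 rad of turning play either way
- key: the whole key, 80 g give or take; origin at the middle of the lower end of the blade, axes as for the grip
- hole (a point): middle of the mouth of the key stand's hole. The stand: a wooden block 75 x 56 mm (x, y), 52 high, fixed to the bench. The hole, 22 mm (x) by 8 (y), goes right through, mouth slightly flared; when home the key's grip rests on the block's top, its blade in the hole, blade end 48 mm below this point, key x along the hole's x either way round
- jar: white plastic bottle, 68 mm across, 130 mm high, black cap; origin at the centre of its underside; bystander
- flask: conical glass flask, 76 mm across, 120 mm high; origin at the centre of its underside; bystander
- amber: brown glass bottle, 54 mm across, 105 mm high; origin at the centre of its underside; bystander
- lid (a point): point on the top of the white cover, on the box's x axis, 60 mm from the lock; axes as the box's. It is 72 mm (give or take 0.8) above the bench at first; the lock draws the whole cover down 2.5 mm per rad, to 67.9 mm when seated. Do not force the lock: 0.25 N m at the stop is plenty, 0.35 N m is too much
Not all that is in view belongs to the job. What is meant by the key is not orange, and is the smaller of those in its own colour.

How it is judged (in metres and radians):
On the way, in this order (a step that is already met when the one before it is completed fails the run):
1. the key's blade is in the lock's slot (z of tip in the frame of lock below -0.003 m and horizontal distance between tip and lock below 0.008 m), for 0.2 s.
2. the lock has drawn the cover down with the key's blade in the slot (z of lid in the frame of box below 0.0682 m and z of tip in the frame of lock below -0.002 m and horizontal distance between tip and lock below 0.008 m), for 0.1 s.
At the end, for the whole second after the job is handed in: the lock is turned home within about 0.13 rad of its stop, so that the cover's top stays less than 68.2 mm above the bench, and the key stands at rest, upright within 0.12 rad, in the stand's hole, its blade end more than 44 mm below the mouth (z of lid in the frame of box below 0.0682 m and z of tip in the frame of hole below -0.044 m and horizontal distance between tip and hole below 0.008 m and angle between grip's own z axis and vertical below 0.12 rad and linear speed of key below 0.02 m/s); the robot touches nothing.
It fails at once if the key is forced against the lock or box (contact forces adding up to over 90 N) (contact force between key and box above 90 N).
It fails at once if the jar is shifted over 30 mm or tipped (distance of jar from where it was at the start of the episode above 0.03 m or angle between jar's own z axis and vertical above 0.5 rad).
It fails at once if the flask is shifted over 30 mm or tipped (distance of flask from where it was at the start of the episode above 0.03 m or angle between flask's own z axis and vertical above 0.5 rad).
It fails at once if the brown bottle is shifted over 30 mm or tipped (distance of amber from where it was at the start of the episode above 0.03 m or angle between amber's own z axis and vertical above 0.5 rad).
It also fails if it takes over 72 s, if anything falls off the work surface, if the arm or the gripper's body presses on something with over 40 N, if the wrist force passes 120 N, or if a joint passes its speed limit or range.

ROBOT

A 7-joint arm with a two-finger parallel gripper is mounted at the origin on the work surface. World frame = base frame: x ahead of the robot, y to its left, z up, the work surface at z = 0. Lengths are in m, angles in degrees, forces in N, time in s.
With the tool pointing down it reaches from about 0.425 to 0.875 m from the base axis. Payload 4.7 kg.
Tool frame: the origin (TCP) lies at the very end of the fingers, on their centre line; the grasp point (between the pads) lies 19 mm behind it; z points along the fingers, y is the line along which they close (so a half turn about z gives the same grasp; the last joint's range is limited). The gripper opens to 85 mm and grips with 20 to 120 N. Pads are 22 mm wide; open, the fingers measure 114 mm over their backs; the gripper's body (76 mm by 85 mm) begins 54 mm behind the grasp point. The pads swing forward as they close: fully open they stand 13 mm farther back than shut.
Start: joints at [64.807, 18.392, -4.016, 83.108, 1.295, 78.541, -3.26], TCP at [0.285, -0.584, 0.231] pointing down, gripper open.
Joint ranges: [-163.93, 163.93], [-17.29, 119.83], [-79.2, 71.16], [3.27, 140.29], [-89.18, 269.18], [5.43, 117.66], [-154.24, 154.24]. Speed limits (degrees/s): [147.25, 147.25, 180, 180, 180, 180, 180].

INTERFACE

Orientations are given as a 3x3 rotation matrix whose columns are the frame's x, y, z axes.
In Python, from workcell import ctrl gives the robot as it stands. The module is installed in compiled form; this text tells all that it offers.
- The arm moves only by the tool drive_tool, never from a script. Its argument "series" is a list of rows, each an object with "fingers": the finger opening in mm, from 0 to 85.4; "dp": the shift along the world's x, y, z in mm, a list of three; "yaw": the turn about the world's z in degrees. A call has 1 to 8 rows; each row shifts and turns the commanded pose from where the row before left it; what a row does not reach is not made up. A row lasts 1/8 s, in which the tool goes at most 62.5 mm and 10.7 degrees, less where a joint would pass 70% of its speed; a pose out of reach is approached as far as the arm can. A call with a gripper value outside its range is refused whole. The fingers move at their own pace and stop on an object; the grip force is fixed at half the most. Time passes only in rows, so rows that do not move let the fingers close. It gives the time, the measured TCP pose, the force, the opening and the grip force at its end, in the units of the state.
- ctrl.sense(): the state, without advancing time (a new reading comes with each control period).
- ctrl.capture(name): name is "side" or "top" or "wrist"; returns (picture, depth): 384x512x3 uint8, blue, green, red; 384x512 float32, m along the optical axis (not along the pixel's ray), 0 where there is no reading.
- ctrl.camera_info(name): a dict with "vertical_fov" (degrees; the focal length in pixels is half the picture's height over the tangent of half this angle, whatever the lens; pixels are square), "cx", "cy" (the principal point, pixels), "k1" (the pictures are not rectified: a ray, as slopes to the right and down, at radius r is drawn at 1 + k1 r^2 times it, then the intrinsics apply), "view" (4x4, takes a point from world to camera coordinates). Camera axes: x right, y down, z forward; pixel columns grow to the right and rows downward; lengths in m; the calibration is good to about 2 mm. A picture is of the moment at which its call begins: read the wrist's pose just before it. camera_info takes no time and is no camera call; for the wrist camera it gives the pose at the moment of the call.
- ctrl.close_job(): hands the job in; it is judged then, once.
The state is a dict: "time": time; "q": joint angles; "joint_vel": joint speeds; "effort": joint torques, N m; "tool_pos": TCP position; "ee_rot": TCP orientation; "contact_force": force on the tool from outside, world axes, zero at the start; "ft_torque": the same for the moment, N m; "grip_width": opening from 0.0 (shut) to 1.0 (fully open); "grasp_force": force on a finger pad.
Only numpy, scipy, OpenCV 4.12 (cv2) and the standard library are available. Lean on these libraries where they do the work, as an engineer would, in place of code of your own. Each camera call takes 0.05 s, during which the arm holds its last target. There are 200 camera calls.

## Working session

There is one attempt and no reset: what is moved stays moved. The work goes in short steps, Python scripts to look and compute and a tool call to move; the robot and the scene stay as the last step left them, time stands still between calls to the robot, and variables do not carry over. Pictures are saved under pics/ and viewed, at most 10 in all, crops included, and the job is handed in when it is done.

Besides the shell and the picture viewer there is one more tool, called after "Emit:" by a JSON object that holds its "api" and its "payload", one argument or row to a line. drive_tool: Moves the arm, as the interface text tells. Its arguments: {"type":"object","properties":{"series":{"type":"array","items":{"type":"object","properties":{"fingers":{"type":"number"},"dp":{"type":"array","items":{"type":"number"}},"yaw":{"type":"number"}}}}},"required":["series"]}

```bash
mkdir -p pics
cat > h.py <<'E'
import numpy as np, cv2
from workcell import ctrl
def ray(info,u,v):
    f=192/np.tan(np.radians(info["vertical_fov"])/2)
    K=np.array([[f,0,info["cx"]],[0,f,info["cy"]],[0,0,1]])
    p=cv2.undistortPoints(np.array([[[u,v]]],float),K,np.array([info["k1"],0,0,0,0]))[0,0]
    # opencv: distorted = undist*(1+k1 r^2), same model
    V=np.array(info["view"]);R=V[:3,:3];t=V[:3,3]
    return -R.T@t, R.T@np.array([p[0],p[1],1.]), np.array([p[0],p[1],1.])
def onplane(info,u,v,z):
    o,d,_=ray(info,u,v); return o+d*(z-o[2])/d[2]
def withdepth(info,u,v,dep):
    o,d,_=ray(info,u,v); return o+d*dep
def proj(info,P):
    V=np.array(info["view"]); c=V[:3,:3]@np.array(P)+V[:3,3]
    f=192/np.tan(np.radians(info["vertical_fov"])/2); x,y=c[0]/c[2],c[1]/c[2]; s=1+info["k1"]*(x*x+y*y)
    return f*x*s+info["cx"], f*y*s+info["cy"]
E
python3 - <<'E'
from h import *
s=ctrl.sense();print(s)
ims=[]
for n in("top","side","wrist"):
    i=ctrl.camera_info(n);im,d=ctrl.capture(n);np.savez(f"{n}0.npz",im=im,d=d,info=i)
    print(n,i["vertical_fov"],i["cx"],i["cy"],i["k1"],np.round(i["view"],3).tolist());ims.append(im)
cv2.imwrite("pics/top0.png",cv2.resize(ims[0],(800,600)))
cv2.imwrite("pics/sw0.png",cv2.resize(np.hstack(ims[1:]),(800,300)))
E
```

```text
{'time': 0.0, 'q': array([64.80722056, 18.43816204, -4.01558413, 83.17479817,  1.29472278,
       78.54060227, -3.25911732]), 'joint_vel': array([ 0.02452934,  0.05619011,  0.10983507,  0.00521885,  0.10937756,
       -0.11439145, -0.04099139]), 'effort': array([-5.64075726e-04, -4.93585861e+01, -3.82931717e-01, -3.14341021e+01,
        1.27557723e-02,  1.14235465e-02, -1.67704655e-05]), 'tool_pos': array([ 0.28466998, -0.58375245,  0.23023459]), 'ee_rot': array([[ 8.98767957e-01,  4.38423680e-01, -9.14785714e-04],
       [ 4.38424624e-01, -8.98766433e-01,  1.65752759e-03],
       [-9.54793508e-05, -1.89079726e-03, -9.99998208e-01]]), 'contact_force': array([-0.02999046, -0.1833027 , -0.86655897]), 'ft_torque': array([0.04721624, 0.04637703, 0.04680902]), 'grasp_force': 0.0, 'grip_width': 0.9997580399719909}
top 42.69290041614725 250.86585961873965 189.24128972869366 0.07363602676367899 [[0.003, -1.0, -0.007, 0.0], [-0.991, -0.002, -0.131, 0.632], [0.131, 0.007, -0.991, 1.013], [0.0, 0.0, 0.0, 1.0]]
side 44.217228821706655 254.84676005826205 195.2314627913869 -0.1597220442450096 [[-0.681, -0.732, 0.001, 0.428], [-0.479, 0.445, -0.757, 0.34], [0.554, -0.516, -0.654, 0.69], [0.0, 0.0, 0.0, 1.0]]
wrist 63.52250684330259 254.85651073197621 187.34006687964774 -0.07791299093780707 [[0.438, -0.899, -0.002, -0.65], [-0.864, -0.421, 0.276, -0.035], [-0.249, -0.12, -0.961, 0.38], [0.0, 0.0, 0.0, 1.0]]
```

View pics/top0.png

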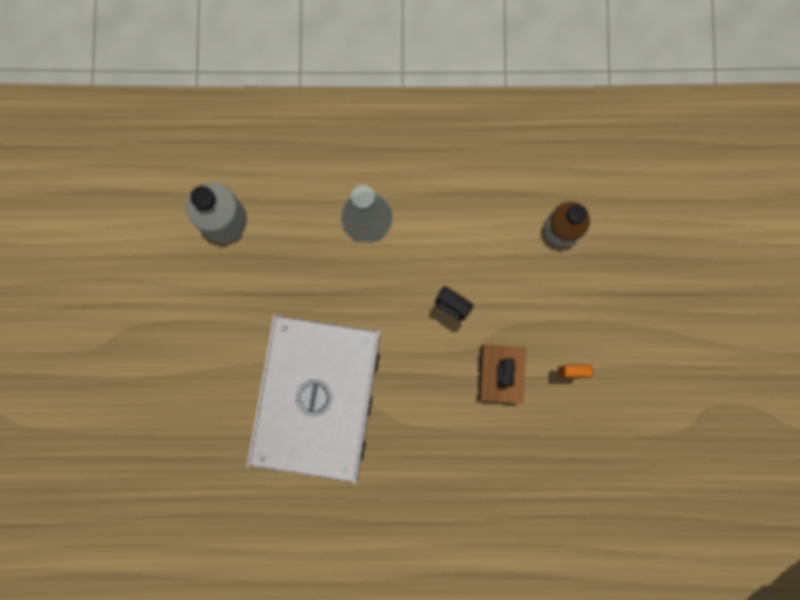

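View pics/sw0.png

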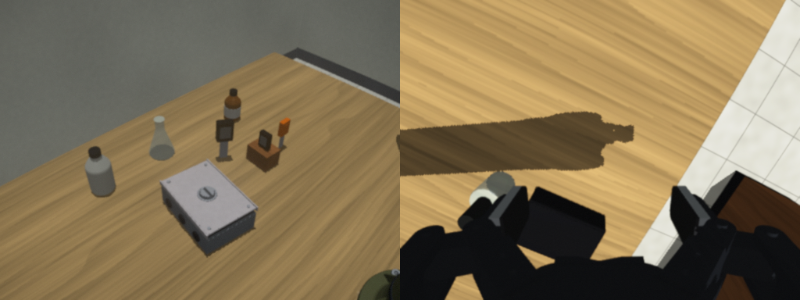

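Candidates for the key in the top view (800x600): the black one in the wooden stand (506,373), a taller free-standing black one (454,303) and an orange one (577,371). The one in the stand should be the key, because it is not orange and is the smaller black one. I'll confirm that in a crop and measure.

Run:
```python
from h import *
T=np.load("top0.npz",allow_pickle=True);im,d,i=T["im"],T["d"],T["info"].item()
S=np.load("side0.npz",allow_pickle=True)
a=cv2.resize(im[170:330,150:390],(600,400),interpolation=cv2.INTER_CUBIC)
b=cv2.resize(S["im"][110:230,250:390],(233*2,400),interpolation=cv2.INTER_CUBIC)
cv2.imwrite("pics/crop0.png",cv2.resize(np.hstack([a,b]),(800,300)))
hsv=cv2.cvtColor(im,cv2.COLOR_BGR2HSV)
def rect(mask,name,z):
    cs,_=cv2.findContours(mask.astype(np.uint8),cv2.RETR_EXTERNAL,cv2.CHAIN_APPROX_NONE)
    for c in sorted(cs,key=cv2.contourArea,reverse=True)[:4]:
        if cv2.contourArea(c)<25: continue
        w=np.array([onplane(i,*p[0],z)[:2] for p in c],np.float32)*1000
        r=cv2.minAreaRect(w);bx=c.reshape(-1,2)
        print(name,"px",bx.mean(0).round(0),"c",np.round(r[0],1),"size",np.round(r[1],1),"ang",round(r[2],1),"depthz",round(float(withdepth(i,*bx.mean(0).round(),d[int(bx[:,1].mean()),int(bx[:,0].mean())])[2]),3))
H,Sa,V=[hsv[...,k].astype(int) for k in range(3)]
rect((Sa<40)&(V>130)&(np.arange(384)[:,None]>190),"cover",0.072)
dark=(V<50)&(np.arange(384)[:,None]>170)&(np.arange(512)[None]<400)&(np.arange(512)[None]>250)
rect(dark,"darkgrip",0.102)
rect((H<12)&(Sa>110)&(V>60)&(np.arange(384)[:,None]>200)&(np.arange(512)[None]<345),"stand",0.052)
```

```text
cover px [201. 255.] c [493.8 103.4] size [143.3 197. ] ang 81.3 depthz 1.087
darkgrip px [289. 194.] c [613.7 -77. ] size [42.5 25.6] ang 58.2 depthz 0.127
darkgrip px [323. 239.] c [ 524.6 -142.7] size [15.9 32. ] ang 89.0 depthz 0.102
```

View pics/crop0.png

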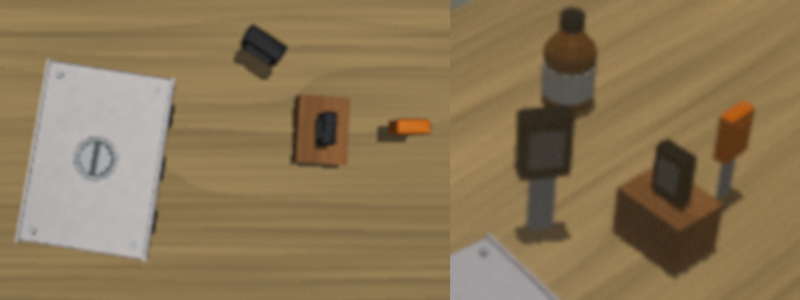

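The crop confirms it. The smaller black grip at top pixel (323,239) sits in the wooden stand, and the bigger black key stands free at (289,194), so I'll take the one in the stand. I'm approaching with yaw +153°, which leaves joint 7 range for the clockwise turn.

Emit:
{"api": "drive_tool", "payload": {
  "series": [
    {"dp": [24, 44, 0], "yaw": 10, "fingers": 85},
    {"dp": [24, 44, 0], "yaw": 10, "fingers": 85},
    {"dp": [24, 44, 0], "yaw": 10, "fingers": 85},
    {"dp": [24, 44, 0], "yaw": 10, "fingers": 85},
    {"dp": [24, 44, 0], "yaw": 10, "fingers": 85},
    {"dp": [24, 44, 0], "yaw": 10, "fingers": 85},
    {"dp": [24, 44, 0], "yaw": 10, "fingers": 85},
    {"dp": [24, 44, 0], "yaw": 10, "fingers": 85}
  ]
}}

```text
time: 1.15
tool_pos: [0.4773, -0.2307, 0.2312]
ee_rot: [[-0.281, 0.96, -0.0], [0.96, 0.281, -0.0], [-0.0, -0.0, -1.0]]
contact_force: [0.4, -0.9, -0.5]
grip_width: 0.996
grasp_force: 0.0
```

Emit:
{"api": "drive_tool", "payload": {
  "series": [
    {"dp": [24, 44, 0], "yaw": 10, "fingers": 85},
    {"dp": [24, 45, 0], "yaw": 10, "fingers": 60},
    {"dp": [0, 0, 0], "yaw": 10, "fingers": 60},
    {"dp": [0, 0, 0], "yaw": 10, "fingers": 60},
    {"dp": [0, 0, 0], "yaw": 10, "fingers": 60},
    {"dp": [0, 0, 0], "yaw": 10, "fingers": 60},
    {"dp": [0, 0, 0], "yaw": 10, "fingers": 60},
    {"dp": [0, 0, 0], "yaw": 3, "fingers": 60}
  ]
}}

```text
time: 2.15
tool_pos: [0.5247, -0.1432, 0.231]
ee_rot: [[-1.0, 0.015, -0.001], [0.015, 1.0, 0.0], [0.001, 0.0, -1.0]]
contact_force: [-0.3, 0.5, 0.2]
grip_width: 0.702
grasp_force: 0.0
```

Run:
```python
from h import *
i=ctrl.camera_info("wrist");im,d=ctrl.capture("wrist");s=ctrl.sense()
np.savez("w1.npz",im=im,d=d,info=i)
print(s["time"],s["tool_pos"],s["ee_rot"].round(3).tolist(),s["q"].round(1),s["contact_force"],s["ft_torque"])
V=np.array(i["view"]);print("cam",-V[:3,:3].T@V[:3,3])
cv2.imwrite("pics/w1.png",cv2.resize(im,(800,600)))
```

```text
2.2 [ 0.52468841 -0.14324405  0.23104876] [[-1.0, 0.014, -0.001], [0.014, 1.0, 0.0], [0.001, 0.0, -1.0]] [ 45.2   7.9 -35.6  97.3   4.7  76.4  98. ] [ 0.38363231 -0.610359   -0.79446312] [-0.02932167  0.01204452  0.00501775]
cam [ 0.45534377 -0.1426495   0.37473444]
```

View pics/w1.png

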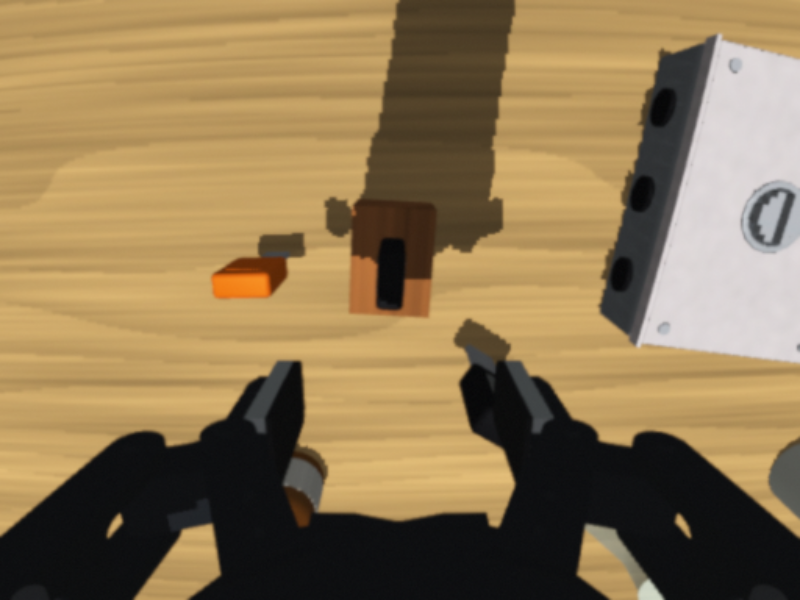

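The wrist view (800x600) shows the stand with its corners near (352,202) and (432,317), the key's grip top at (391,274), the orange key to the left at (245,280), and the lock at the right edge at (778,217).

Run:
```python
from h import *
T=np.load("w1.npz",allow_pickle=True);im,d,i=T["im"],T["d"],T["info"].item()
H,S,V=[x.astype(int) for x in cv2.split(cv2.cvtColor(im,cv2.COLOR_BGR2HSV))]
P=lambda u,v:withdepth(i,u,v,d[v,u])
vv,uu=np.mgrid[120:215,215:290]
pts=np.array([P(u,v) for u,v in zip(uu.ravel(),vv.ravel())]);z=pts[:,2]
for n,lo,hi,mf in(("grip",.09,.115,None),("stand",.046,.058,None)):
    w=pts[(z>lo)&(z<hi)]
    r=cv2.minAreaRect((w[:,:2]*1000).astype(np.float32));print(n,len(w),"z",np.median(w[:,2]).round(4),[np.round(x,1) for x in r])
m=((V<45)[120:215,215:290]).ravel()
c=np.array([onplane(i,u,v,.102)[:2]*1000 for u,v in zip(uu.ravel()[m],vv.ravel()[m])],np.float32);print("dark",[np.round(x,1) for x in cv2.minAreaRect(c)])
```

```text
grip 709 z 0.1028 [array([ 527.4, -148.8]), array([17.1, 36.6]), np.float64(85.7)]
stand 2881 z 0.0532 [array([ 527.4, -148.8]), array([56.2, 75.5]), np.float64(85.9)]
dark [array([ 522.7, -147.4]), array([15.4, 42. ]), np.float64(88.5)]
```

Emit:
{"api": "drive_tool", "payload": {
  "series": [
    {"dp": [3, -5.5, -40], "yaw": -3.3, "fingers": 50},
    {"dp": [0, 0, -50], "fingers": 50},
    {"dp": [0, 0, -45], "fingers": 50},
    {"dp": [0, 0, -24], "fingers": 50},
    {"dp": [0, 0, -10], "fingers": 50},
    {"dp": [0, 0, 0], "fingers": 50},
    {"dp": [0, 0, 0], "fingers": 10},
    {"dp": [0, 0, 0], "fingers": 10}
  ]
}}

```text
invalid input
```

Emit:
{"api": "drive_tool", "payload": {
  "series": [
    {"dp": [0, 0, 0], "fingers": 10},
    {"dp": [0, 0, 0], "fingers": 10},
    {"dp": [0, 0, 0], "fingers": 10}
  ]
}}

```text
invalid input
```

Emit:
{"api": "drive_tool", "payload": {
  "series": [
    {"dp": [3, -5.5, -40], "yaw": -3.3, "fingers": 50},
    {"dp": [0, 0, -50], "yaw": 0, "fingers": 50},
    {"dp": [0, 0, -45], "yaw": 0, "fingers": 50},
    {"dp": [0, 0, -24], "yaw": 0, "fingers": 50},
    {"dp": [0, 0, -10], "yaw": 0, "fingers": 50},
    {"dp": [0, 0, 0], "yaw": 0, "fingers": 50},
    {"dp": [0, 0, 0], "yaw": 0, "fingers": 10},
    {"dp": [0, 0, 0], "yaw": 0, "fingers": 10}
  ]
}}

```text
time: 3.2
tool_pos: [0.5289, -0.149, 0.0637]
ee_rot: [[-0.997, 0.075, 0.002], [0.075, 0.997, -0.001], [-0.002, -0.001, -1.0]]
contact_force: [-2.2, 1.4, 4.1]
grip_width: 0.18
grasp_force: 58.3
```

Emit:
{"api": "drive_tool", "payload": {
  "series": [
    {"dp": [0, 0, 0], "yaw": 0, "fingers": 10},
    {"dp": [0, 0, 0], "yaw": 0, "fingers": 10},
    {"dp": [0, 0, 0], "yaw": 0, "fingers": 10}
  ]
}}

```text
time: 3.58
tool_pos: [0.529, -0.1491, 0.0637]
ee_rot: [[-0.997, 0.075, 0.002], [0.075, 0.997, -0.001], [-0.002, -0.001, -1.0]]
contact_force: [0.0, -0.2, 6.7]
grip_width: 0.184
grasp_force: 58.8
```

Emit:
{"api": "drive_tool", "payload": {
  "series": [
    {"dp": [0, 0, 10], "yaw": 0, "fingers": 10},
    {"dp": [0, 0, 20], "yaw": 0, "fingers": 10},
    {"dp": [0, 0, 30], "yaw": 0, "fingers": 10},
    {"dp": [0, 0, 45], "yaw": 0, "fingers": 10},
    {"dp": [0, 0, 45], "yaw": 0, "fingers": 10},
    {"dp": [0, 0, 35], "yaw": 0, "fingers": 10},
    {"dp": [-8, 45, 0], "yaw": 0, "fingers": 10},
    {"dp": [-8, 55, 0], "yaw": 0, "fingers": 10}
  ]
}}

```text
time: 4.58
tool_pos: [0.5118, -0.0485, 0.249]
ee_rot: [[-0.997, 0.078, 0.002], [0.078, 0.997, -0.0], [-0.002, -0.0, -1.0]]
contact_force: [0.5, 1.3, 0.2]
grip_width: 0.177
grasp_force: 58.5
```

Emit:
{"api": "drive_tool", "payload": {
  "series": [
    {"dp": [-8, 55, 0], "yaw": 0, "fingers": 10},
    {"dp": [-8, 55, 0], "yaw": 0, "fingers": 10},
    {"dp": [-3, 40, 0], "yaw": 0, "fingers": 10},
    {"dp": [0, 0, 0], "yaw": 0, "fingers": 10},
    {"dp": [0, 0, 0], "yaw": 0, "fingers": 10}
  ]
}}

```text
time: 5.2
tool_pos: [0.4929, 0.1005, 0.2479]
ee_rot: [[-0.997, 0.075, 0.0], [0.075, 0.997, -0.001], [-0.001, -0.001, -1.0]]
contact_force: [0.0, -0.1, -0.4]
grip_width: 0.179
grasp_force: 58.6
```

```bash
cat > lk.py <<'E'
from h import *
import sys
n=sys.argv[1]
i=ctrl.camera_info("wrist");im,d=ctrl.capture("wrist");s=ctrl.sense()
np.savez(n+".npz",im=im,d=d,info=i)
print(s["time"],s["tool_pos"],s["ee_rot"][:,1].round(3).tolist(),s["q"].round(1),s["contact_force"].round(2),s["ft_torque"].round(3),s["grasp_force"])
cv2.imwrite(f"pics/{n}.png",cv2.resize(im,(800,600),interpolation=cv2.INTER_CUBIC))
E
python3 lk.py w2
```

```text
5.25 [0.4930874  0.09981467 0.24771548] [0.077, 0.997, -0.001] [ 32.3   2.2 -47.4 100.8   1.7  77.7  70.1] [ 1.25 -1.3  -0.05] [ 0.032  0.052 -0.036] 58.64705801010132
```

View pics/w2.png

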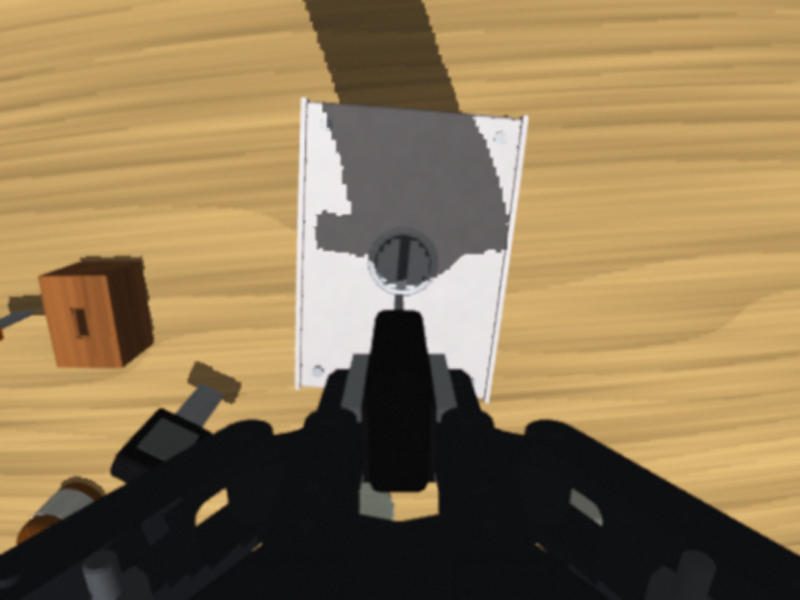

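The lock is at (403,262) with its slot nearly vertical in the image, the blade tip shows at about (398,294), and the empty stand is at left (80,320).

Run:
```python
from h import *
T=np.load("w2.npz",allow_pickle=True);im,d,i=T["im"],T["d"],T["info"].item()
f=192/np.tan(np.radians(i["vertical_fov"])/2)
vv,uu=np.mgrid[55:215,185:345]
P=np.array([withdepth(i,u,v,d[v,u]) for u,v in zip(uu.ravel(),vv.ravel())])
box=P[(P[:,2]>.068)&(P[:,2]<.076)]
r=cv2.minAreaRect((box[:,:2]*1000).astype(np.float32));print("cover",[np.round(x,1) for x in r],np.median(box[:,2]))
c0=np.array(r[0])/1000
near=np.hypot(*(P[:,:2]-c0).T)<.03
lk=P[near&(P[:,2]>.0775)&(P[:,2]<.085)]
c,rad=cv2.minEnclosingCircle((lk[:,:2]*1000).astype(np.float32));print("lock",np.round(c,1),rad,len(lk),np.median(lk[:,2]))
ctr=np.array(c)/1000
print("z hist",np.histogram(P[near][:,2],bins=np.arange(.064,.09,.001)))
sl=P[(np.hypot(*(P[:,:2]-ctr).T)<.0145)&(P[:,2]<.0765)]
vx,vy,x0,y0=cv2.fitLine((sl[:,:2]*1000).astype(np.float32),cv2.DIST_L2,0,.01,.01).ravel();print("slot",len(sl),x0,y0,np.degrees(np.arctan2(vy,vx)))
# intensity slot & blade
g=cv2.cvtColor(im,cv2.COLOR_BGR2GRAY)
print(g[150:184:2,246:272])
b=P[(P[:,2]>.15)&(P[:,2]<.22)];k=uu.ravel()[(P[:,2]>.15)&(P[:,2]<.22)]
print("blade",len(b),b[:3].round(4), b[:,:2].mean(0).round(4), b[:,2].min())
print("stand hole?",end="")
vv,uu=np.mgrid[165:245,20:105];Q=np.array([withdepth(i,u,v,d[v,u]) for u,v in zip(uu.ravel(),vv.ravel())])
st=Q[(Q[:,2]>.046)&(Q[:,2]<.058)];print([np.round(x,1) for x in cv2.minAreaRect((st[:,:2]*1000).astype(np.float32))])
```

```text
cover [array([473.6, 106.4]), array([142.8, 157.5]), np.float64(81.8)] 0.07316957211853672
lock [493.2 102.9] 17.31879425048828 495 0.0811143322596386
z hist (array([  0,   0,   0,   0,   0,   0,   3, 107, 630, 880, 446, 108,  15,
        10,   7,  25, 178, 200,  77,   3,   0,   0,   0,   0,   0]), array([0.064, 0.065, 0.066, 0.067, 0.068, 0.069, 0.07 , 0.071, 0.072,
       0.073, 0.074, 0.075, 0.076, 0.077, 0.078, 0.079, 0.08 , 0.081,
       0.082, 0.083, 0.084, 0.085, 0.086, 0.087, 0.088, 0.089]))
slot 177 492.86594 102.7005 -9.007973
[[ 89  88  86  84  81  77  75  70  69  64  59  58  57  59  63  67  73  77
   80  80  83  84  85  85  85  88]
 [ 79  76  74  68  63  59  56  54  50  47  41  38  36  36  37  38  41  46
   49  53  59  69  77  82  82  84]
 [ 62  48  40  45  61  76  79  80  78  68  52  40  37  35  35  41  54  65
   68  70  68  65  61  68  77  79]
 [ 61  63  63  65  75  80  82  83  79  67  49  38  37  36  37  43  59  75
   80  82  80  72  55  45  52  66]
 [ 74  80  80  81  82  83  83  82  78  63  45  38  36  36  37  45  65  79
   81  82  82  78  72  66  63  62]
 [ 77  82  8
[... 789 characters left out ...]
 38  36  35  36  41  55  72  80  81
   82  81  81  81  81  81  80  81]
 [ 83  81  81  81  82  80  79  69  51  41  34  36  35  42  59  74  80  81
   82  81  82  80  80  79  76  74]
 [145 111  87  82  80  81  79  66  51  42  40  43  54  62  70  78  80  81
   81  82  81  80  80  75  63  61]
 [148 114  90  92  94  94  94  94  95  97  95  96 100  97  88  83  80  81
   82  81  82  83  87 101 131 158]
 [175 174 193 208 210 210 201 161 120 107 104 105 108 120 137 147 148 148
  142 122 115 126 156 191 212 213]]
blade 60 [[0.4822 0.0991 0.1912]
 [0.4819 0.0998 0.1921]
 [0.4826 0.1004 0.1899]] [0.4822 0.1008] 0.1898926575440124
stand hole?[array([ 527.2, -148.4]), array([58.8, 76.6]), np.float64(86.0)]
```

Emit:
{"api": "drive_tool", "payload": {
  "series": [
    {"dp": [1.7, 2.4, -10], "yaw": -4.7, "fingers": 10},
    {"dp": [0, 0, -25], "yaw": 0, "fingers": 10},
    {"dp": [0, 0, -30], "yaw": 0, "fingers": 10},
    {"dp": [0, 0, -25], "yaw": 0, "fingers": 10},
    {"dp": [0, 0, -8], "yaw": 0, "fingers": 10},
    {"dp": [0, 0, 0], "yaw": 0, "fingers": 10},
    {"dp": [0, 0, 0], "yaw": 0, "fingers": 10}
  ]
}}

```text
time: 6.12
tool_pos: [0.4955, 0.1035, 0.1505]
ee_rot: [[-0.988, 0.157, 0.002], [0.157, 0.988, 0.0], [-0.002, 0.0, -1.0]]
contact_force: [-0.6, 0.3, 0.3]
grip_width: 0.177
grasp_force: 58.6
```

```bash
python3 lk.py w3
python3 - <<'E'
from h import *
T=np.load("w3.npz",allow_pickle=True);im=T["im"]
a=cv2.resize(im[130:230,190:320],(520,400),interpolation=cv2.INTER_CUBIC)
s,_=ctrl.capture("side");b=cv2.resize(s[170:300,210:340],(400,400),interpolation=cv2.INTER_CUBIC)
cv2.imwrite("pics/w3c.png",cv2.resize(np.hstack([a,b]),(800,348)))
E
```

```text
6.175 [0.4954718  0.10361889 0.15048786] [0.157, 0.988, 0.0] [ 30.2   7.9 -47.7 107.9   6.3  66.8  61.2] [ 0.49 -0.58 -0.56] [-0.011 -0.     0.004] 58.62713634967804
```

View pics/w3c.png

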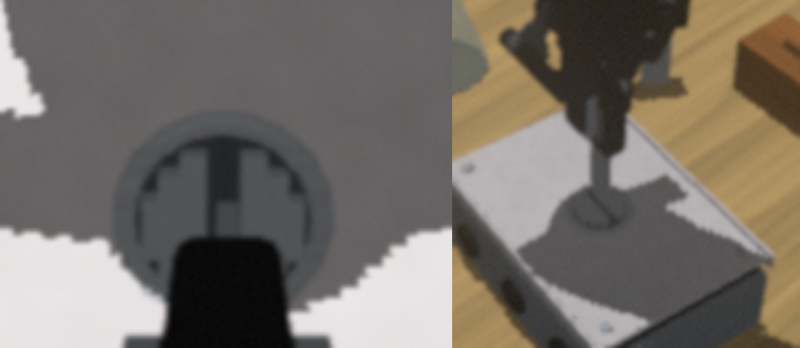

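The crop shows the blade (228,205) parallel to the slot (centre 223) and about 0.9 mm too far in +y. I'll correct that and feel downward.

Emit:
{"api": "drive_tool", "payload": {
  "series": [
    {"dp": [-0.8, -0.9, 0], "yaw": 0, "fingers": 10},
    {"dp": [0, 0, -4], "yaw": 0, "fingers": 10},
    {"dp": [0, 0, -4], "yaw": 0, "fingers": 10},
    {"dp": [0, 0, -2], "yaw": 0, "fingers": 10},
    {"dp": [0, 0, -1.5], "yaw": 0, "fingers": 10},
    {"dp": [0, 0, -1.5], "yaw": 0, "fingers": 10},
    {"dp": [0, 0, 0], "yaw": 0, "fingers": 10}
  ]
}}

```text
time: 7.1
tool_pos: [0.4938, 0.1028, 0.1363]
ee_rot: [[-0.988, 0.156, -0.0], [0.156, 0.988, 0.0], [0.0, 0.0, -1.0]]
contact_force: [0.4, 0.6, -0.4]
grip_width: 0.178
grasp_force: 58.6
```

No force, and the tip is about 3.4 mm below the lock's top, so it is in the slot. I'll go a little deeper.

Emit:
{"api": "drive_tool", "payload": {
  "series": [
    {"dp": [0, 0, -1], "yaw": 0, "fingers": 10},
    {"dp": [0, 0, -1], "yaw": 0, "fingers": 10},
    {"dp": [0, 0, 0], "yaw": 0, "fingers": 10},
    {"dp": [0, 0, 0], "yaw": 0, "fingers": 10}
  ]
}}

```text
time: 7.6
tool_pos: [0.4938, 0.1028, 0.1343]
ee_rot: [[-0.988, 0.156, 0.0], [0.156, 0.988, 0.0], [-0.0, 0.0, -1.0]]
contact_force: [-0.6, 0.0, -0.3]
grip_width: 0.179
grasp_force: 58.6
```

```bash
cat > st.py <<'E'
from h import *
s=ctrl.sense();R=s["ee_rot"]
print(round(s["time"],2),(s["tool_pos"]*1000).round(1),"keyx",np.degrees(np.arctan2(R[1,1],R[0,1])).round(1)-90,"F",s["contact_force"].round(1),"M",s["ft_torque"].round(3),s["q"].round(0),s["grip_width"],"tilt",R[:,2].round(3))
E
python3 st.py
```

```text
7.6 [493.8 102.8 134.3] keyx -9.0 F [-0.6  0.  -0.3] M [ 0.026  0.031 -0.052] [ 30.   9. -48. 109.   7.  65.  61.] 0.17859151832484718 tilt [ 0.  0. -1.]
```

Emit:
{"api": "drive_tool", "payload": {
  "series": [
    {"dp": [0, -0.1, 0], "yaw": -5, "fingers": 10},
    {"dp": [0, -0.1, 0], "yaw": -5, "fingers": 10},
    {"dp": [0, -0.2, 0], "yaw": -5, "fingers": 10},
    {"dp": [0, -0.2, 0], "yaw": -5, "fingers": 10},
    {"dp": [0, 0, 0], "yaw": 0, "fingers": 10}
  ]
}}

```text
time: 8.22
tool_pos: [0.4937, 0.1021, 0.1344]
ee_rot: [[-0.875, 0.484, -0.0], [0.484, 0.875, -0.0], [0.0, -0.0, -1.0]]
contact_force: [-0.9, 0.0, 0.1]
grip_width: 0.174
grasp_force: 58.7
```

```bash
python3 st.py
```

```text
8.22 [493.7 102.1 134.4] keyx -28.9 F [-0.9  0.   0.1] M [-0.05   0.147  0.094] [ 28.   8. -46. 109.   7.  65.  41.] 0.17432648669870354 tilt [-0. -0. -1.]
```

Emit:
{"api": "drive_tool", "payload": {
  "series": [
    {"dp": [-0.1, -0.2, 0], "yaw": -7, "fingers": 10},
    {"dp": [-0.1, -0.2, 0], "yaw": -7, "fingers": 10},
    {"dp": [-0.2, -0.2, 0], "yaw": -7, "fingers": 10},
    {"dp": [-0.2, -0.1, 0], "yaw": -7, "fingers": 10},
    {"dp": [-0.2, -0.1, 0], "yaw": -7, "fingers": 10},
    {"dp": [-0.2, -0.1, 0], "yaw": -7, "fingers": 10},
    {"dp": [-0.1, 0, 0], "yaw": -7, "fingers": 10},
    {"dp": [0, 0, 0], "yaw": 0, "fingers": 10}
  ]
}}

```text
time: 9.22
tool_pos: [0.4928, 0.1018, 0.1344]
ee_rot: [[-0.211, 0.977, 0.0], [0.977, 0.211, 0.001], [0.001, 0.001, -1.0]]
contact_force: [0.7, 1.3, -0.4]
grip_width: 0.181
grasp_force: 58.5
```

```bash
python3 st.py
```

```text
9.22 [492.8 101.8 134.4] keyx -77.8 F [ 0.7  1.3 -0.4] M [ 0.383 -0.046  0.113] [ 24.   8. -41. 109.   6.  65.  -7.] 0.18065865004616266 tilt [ 0.     0.001 -1.   ]
```

Emit:
{"api": "drive_tool", "payload": {
  "series": [
    {"dp": [-0.1, 0, 0], "yaw": -6, "fingers": 10},
    {"dp": [-0.1, 0, 0], "yaw": -6, "fingers": 10},
    {"dp": [0, 0, 0], "yaw": -5, "fingers": 10},
    {"dp": [0, 0, 0], "yaw": -4, "fingers": 10},
    {"dp": [0, 0, 0], "yaw": 0, "fingers": 10}
  ]
}}

```text
time: 9.85
tool_pos: [0.4925, 0.102, 0.1344]
ee_rot: [[0.153, 0.988, 0.0], [0.988, -0.153, 0.001], [0.001, 0.0, -1.0]]
contact_force: [-0.6, 2.0, -1.3]
grip_width: 0.179
grasp_force: 58.6
```

```bash
python3 st.py
```

```text
9.85 [492.5 102.  134.4] keyx -98.8 F [-0.6  2.  -1.3] M [0.582 0.102 0.1  ] [ 23.   7. -40. 110.   5.  65. -28.] 0.1791016288004353 tilt [ 0.     0.001 -1.   ]
```

Emit:
{"api": "drive_tool", "payload": {
  "series": [
    {"dp": [0, -0.3, 0], "yaw": -3, "fingers": 10},
    {"dp": [0, 0, 0], "yaw": -3, "fingers": 10},
    {"dp": [0, 0, 0], "yaw": -2, "fingers": 10},
    {"dp": [0, 0, 0], "yaw": 0, "fingers": 10}
  ]
}}

```text
time: 10.35
tool_pos: [0.4924, 0.1018, 0.1344]
ee_rot: [[0.29, 0.957, -0.0], [0.957, -0.29, 0.001], [0.001, -0.0, -1.0]]
contact_force: [-0.6, 4.7, -0.6]
grip_width: 0.183
grasp_force: 58.6
```

```bash
python3 st.py
```

```text
10.35 [492.4 101.8 134.4] keyx -106.9 F [-0.6  4.7 -0.6] M [1.13  0.233 0.104] [ 22.   7. -39. 110.   5.  65. -36.] 0.18323654083318336 tilt [-0.     0.001 -1.   ]
```

Emit:
{"api": "drive_tool", "payload": {
  "series": [
    {"dp": [0, 0.5, 0], "yaw": -2, "fingers": 10},
    {"dp": [0, 0, 0], "yaw": -2, "fingers": 10},
    {"dp": [0, 0, 0], "yaw": 0, "fingers": 10}
  ]
}}

```text
time: 10.72
tool_pos: [0.4924, 0.1018, 0.1343]
ee_rot: [[0.358, 0.934, -0.0], [0.934, -0.358, 0.0], [0.0, -0.0, -1.0]]
contact_force: [-0.9, 4.8, -1.2]
grip_width: 0.177
grasp_force: 58.7
```

```bash
python3 st.py
```

```text
10.72 [492.4 101.8 134.3] keyx -111.0 F [-0.9  4.8 -1.2] M [1.161 0.323 0.189] [ 22.   7. -39. 110.   5.  65. -40.] 0.17701554964680477 tilt [-0.  0. -1.]
```

Emit:
{"api": "drive_tool", "payload": {
  "series": [
    {"dp": [0, 0, 0], "yaw": -1.5, "fingers": 10},
    {"dp": [0, 0, 0], "yaw": 0, "fingers": 10}
  ]
}}

```text
time: 10.98
tool_pos: [0.4924, 0.1017, 0.1343]
ee_rot: [[0.383, 0.924, -0.0], [0.924, -0.383, 0.0], [0.0, -0.0, -1.0]]
contact_force: [-1.0, 5.1, -1.2]
grip_width: 0.18
grasp_force: 58.7
```

```bash
python3 st.py
python3 - <<'E'
from h import *
i=ctrl.camera_info("wrist");im,d=ctrl.capture("wrist");np.savez("w4.npz",im=im,d=d,info=i)
vv,uu=np.mgrid[0:384:2,0:512:2]
P=np.array([withdepth(i,u,v,d[v,u]) for u,v in zip(uu.ravel(),vv.ravel())])
r=np.hypot(P[:,0]-.493,P[:,1]-.1028)
m=(r>.03)&(r<.065)&(P[:,2]>.06)&(P[:,2]<.078);print("cover z",m.sum(),np.median(P[m,2]))
i=ctrl.camera_info("side");im,d=ctrl.capture("side")
P=np.array([withdepth(i,u,v,d[v,u]) for u,v in zip(uu.ravel(),vv.ravel())])
S=np.load("side0.npz",allow_pickle=True);d0=S["d"]
P0=np.array([withdepth(i,u,v,d0[v,u]) for u,v in zip(uu.ravel(),vv.ravel())])
r=np.hypot(P0[:,0]-.493,P0[:,1]-.1028)
m=(r>.03)&(r<.065)&(abs(P0[:,2]-.072)<.005)&(abs(P[:,2]-.07)<.008)
print("side",m.sum(),np.median(P0[m,2]),np.median(P[m,2]))
E
```

```text
10.97 [492.4 101.7 134.3] keyx -112.5 F [-1.   5.1 -1.2] M [1.343 0.379 0.185] [ 22.   7. -39. 110.   5.  65. -41.] 0.18003258659638186 tilt [-0.  0. -1.]
cover z 3930 0.06920123129948659
side 513 0.07142473155599072 0.06768124156124944
```

Emit:
{"api": "drive_tool", "payload": {
  "series": [
    {"dp": [0, 0.8, 0], "yaw": -1, "fingers": 10},
    {"dp": [0, 0, 0], "yaw": -1, "fingers": 10},
    {"dp": [0, 0, 0], "yaw": 0, "fingers": 10}
  ]
}}

```text
time: 11.45
tool_pos: [0.4924, 0.102, 0.1343]
ee_rot: [[0.415, 0.91, -0.0], [0.91, -0.415, -0.0], [-0.001, -0.0, -1.0]]
contact_force: [-2.2, 4.2, 0.6]
grip_width: 0.18
grasp_force: 58.7
```

```bash
python3 st.py
```

```text
11.45 [492.4 102.  134.3] keyx -114.5 F [-2.2  4.2  0.6] M [0.944 0.566 0.109] [ 22.   7. -38. 110.   5.  65. -43.] 0.1796844235674285 tilt [-0. -0. -1.]
```

```bash
cat > cov.py <<'E'
from h import *
vv,uu=np.mgrid[0:384:2,0:512:2]
i=ctrl.camera_info("side");S=np.load("side0.npz",allow_pickle=True)
f=lambda d:np.array([withdepth(i,u,v,d[v,u]) for u,v in zip(uu.ravel(),vv.ravel())])
im,d=ctrl.capture("side");P0,P=f(S["d"]),f(d)
r=np.hypot(P0[:,0]-.493,P0[:,1]-.1028)
m=(r>.028)&(r<.1)&(abs(P0[:,2]-.0715)<.003)&(abs(P[:,2]-.069)<.005)
print("cover drop mm",m.sum(),1000*np.median(P0[m,2]-P[m,2]),1000*np.mean(P0[m,2]-P[m,2]))
E
python3 cov.py
```

```text
cover drop mm 1125 3.8643269848877004 3.805721632580301
```

Emit:
{"api": "drive_tool", "payload": {
  "series": [
    {"dp": [0, 0, 0], "yaw": -1, "fingers": 10},
    {"dp": [0, 0, 0], "yaw": -1, "fingers": 10},
    {"dp": [0, 0, 0], "yaw": 0, "fingers": 10}
  ]
}}

```text
time: 11.88
tool_pos: [0.4924, 0.1021, 0.1343]
ee_rot: [[0.446, 0.895, -0.0], [0.895, -0.446, -0.0], [-0.0, -0.0, -1.0]]
contact_force: [-1.4, 2.8, 0.9]
grip_width: 0.177
grasp_force: 58.8
```

```bash
python3 st.py; python3 cov.py
```

```text
11.88 [492.4 102.1 134.3] keyx -116.5 F [-1.4  2.8  0.9] M [0.796 0.653 0.097] [ 21.   7. -38. 110.   5.  65. -45.] 0.17698595740091688 tilt [-0. -0. -1.]
cover drop mm 1120 3.982270860863224 3.9232275987369825
```

Emit:
{"api": "drive_tool", "payload": {
  "series": [
    {"dp": [0, 0, 0], "yaw": -1, "fingers": 10},
    {"dp": [0, 0, 0], "yaw": -1, "fingers": 10},
    {"dp": [0, 0, 0], "yaw": 0, "fingers": 10}
  ]
}}

```text
time: 12.3
tool_pos: [0.4924, 0.1022, 0.1343]
ee_rot: [[0.477, 0.879, -0.0], [0.879, -0.477, -0.0], [-0.0, -0.0, -1.0]]
contact_force: [-1.7, 2.3, 1.2]
grip_width: 0.179
grasp_force: 58.9
```

```bash
python3 st.py; python3 cov.py;python3 st.py
```

```text
12.3 [492.4 102.2 134.3] keyx -118.5 F [-1.7  2.3  1.2] M [0.737 0.684 0.178] [ 21.   7. -38. 110.   5.  65. -47.] 0.17900985691900675 tilt [-0. -0. -1.]
cover drop mm 1118 4.050602440892281 4.032223948526088
12.35 [492.4 102.1 134.3] keyx -118.5 F [-2.9  3.3  0.9] M [0.727 0.756 0.119] [ 21.   7. -38. 110.   5.  65. -47.] 0.17859546261549109 tilt [-0. -0. -1.]
```

Emit:
{"api": "drive_tool", "payload": {
  "series": [
    {"dp": [0, 0, 0], "yaw": -1, "fingers": 10},
    {"dp": [0, 0, 0], "yaw": -1, "fingers": 10},
    {"dp": [0, 0, 0], "yaw": 0, "fingers": 10}
  ]
}}

```text
time: 12.72
tool_pos: [0.4924, 0.1022, 0.1343]
ee_rot: [[0.508, 0.862, -0.0], [0.862, -0.508, -0.0], [-0.0, -0.0, -1.0]]
contact_force: [-3.7, 2.9, 1.7]
grip_width: 0.18
grasp_force: 58.9
```

```bash
python3 st.py; python3 cov.py;python3 st.py
```

```text
12.72 [492.4 102.2 134.3] keyx -120.5 F [-3.7  2.9  1.7] M [0.697 0.888 0.207] [ 21.   7. -38. 110.   5.  65. -49.] 0.18000248097145308 tilt [-0. -0. -1.]
cover drop mm 1119 3.962295560706375 3.9834386245416535
12.78 [492.4 102.3 134.3] keyx -120.5 F [-2.9  3.3  1. ] M [0.72  0.823 0.205] [ 21.   7. -38. 110.   5.  65. -49.] 0.17849992770836995 tilt [-0. -0. -1.]
```

Emit:
{"api": "drive_tool", "payload": {
  "series": [
    {"dp": [0, 0, 0], "yaw": -1, "fingers": 10},
    {"dp": [0, 0, 0], "yaw": 0, "fingers": 10}
  ]
}}

```text
time: 13.02
tool_pos: [0.4924, 0.1023, 0.1343]
ee_rot: [[0.523, 0.853, -0.0], [0.853, -0.523, -0.0], [-0.0, -0.0, -1.0]]
contact_force: [-3.9, 2.2, 1.7]
grip_width: 0.181
grasp_force: 59.0
```

```bash
python3 st.py; python3 cov.py;python3 st.py
```

```text
13.03 [492.4 102.3 134.3] keyx -121.5 F [-3.9  2.2  1.7] M [0.692 0.976 0.285] [ 21.   7. -38. 110.   5.  65. -50.] 0.18145528891469387 tilt [-0. -0. -1.]
cover drop mm 1117 4.033299333550899 3.9740943590186046
13.07 [492.4 102.2 134.3] keyx -121.5 F [-3.9  1.5  2.1] M [0.677 1.014 0.278] [ 21.   7. -38. 110.   5.  65. -50.] 0.17782397739061523 tilt [-0. -0. -1.]
```

The lock is at its stop: torque is up to 0.28 N·m and the cover is steady, about 4 mm down. I'll unwind to mid-play and lift out.

Emit:
{"api": "drive_tool", "payload": {
  "series": [
    {"dp": [0, 0, 0], "yaw": 4, "fingers": 10},
    {"dp": [0, 0, 0], "yaw": 4, "fingers": 10},
    {"dp": [0, 0, 0], "yaw": 3, "fingers": 10},
    {"dp": [0, 0, 0], "yaw": 0, "fingers": 10}
  ]
}}

```text
time: 13.58
tool_pos: [0.4931, 0.1015, 0.1343]
ee_rot: [[0.352, 0.936, 0.001], [0.936, -0.352, -0.001], [-0.0, 0.001, -1.0]]
contact_force: [-0.5, 0.5, -1.8]
grip_width: 0.177
grasp_force: 58.7
```

```bash
python3 st.py
```

```text
13.57 [493.1 101.5 134.3] keyx -110.6 F [-0.5  0.5 -1.8] M [0.293 0.376 0.084] [ 22.   7. -39. 110.   5.  65. -39.] 0.17747396449645314 tilt [ 0.001 -0.001 -1.   ]
```

Emit:
{"api": "drive_tool", "payload": {
  "series": [
    {"dp": [0, 0, 4], "yaw": 0, "fingers": 10},
    {"dp": [0, 0, 10], "yaw": 0, "fingers": 10},
    {"dp": [0, 0, 30], "yaw": 0, "fingers": 10},
    {"dp": [0, 0, 40], "yaw": 10, "fingers": 10},
    {"dp": [0, 0, 36], "yaw": 10, "fingers": 10},
    {"dp": [5, -25, 0], "yaw": 10, "fingers": 10},
    {"dp": [5, -35, 0], "yaw": 10, "fingers": 10},
    {"dp": [5, -35, 0], "yaw": 10, "fingers": 10}
  ]
}}

```text
time: 14.58
tool_pos: [0.5082, 0.006, 0.2556]
ee_rot: [[-0.497, 0.868, 0.002], [0.868, 0.497, -0.001], [-0.002, 0.002, -1.0]]
contact_force: [0.1, 0.3, -0.0]
grip_width: 0.183
grasp_force: 58.7
```

```bash
python3 cov.py; python3 st.py
```

```text
cover drop mm 1240 4.031164797661912 3.97530717836485
14.62 [508.7  -0.6 255.2] keyx -60.2 F [ 0.9 -4.5  0. ] M [-0.373 -0.042 -0.02 ] [ 30.   2. -34. 100.   1.  78.  26.] 0.1836895696794147 tilt [ 0.002 -0.004 -1.   ]
```

Emit:
{"api": "drive_tool", "payload": {
  "series": [
    {"dp": [5, -35, 0], "yaw": 10, "fingers": 10},
    {"dp": [5, -35, 0], "yaw": 10, "fingers": 10},
    {"dp": [5, -35, 0], "yaw": 10, "fingers": 10},
    {"dp": [5, -30, 0], "yaw": 10, "fingers": 10},
    {"dp": [1, -20, 0], "yaw": 10, "fingers": 10},
    {"dp": [0, 0, 0], "yaw": 6.4, "fingers": 10},
    {"dp": [0, 0, 0], "yaw": 0, "fingers": 10},
    {"dp": [0, 0, 0], "yaw": 0, "fingers": 10}
  ]
}}

```text
time: 15.62
tool_pos: [0.5287, -0.1475, 0.2548]
ee_rot: [[-0.997, 0.073, 0.001], [0.073, 0.997, -0.0], [-0.001, -0.0, -1.0]]
contact_force: [0.4, 0.7, -0.6]
grip_width: 0.179
grasp_force: 58.7
```

```bash
python3 st.py; python3 lk.py w5
python3 - <<'E'
from h import *
i=ctrl.camera_info("side");im,d=ctrl.capture("side");np.savez("side5.npz",im=im,d=d,info=i)
w=np.load("w5.npz",allow_pickle=True)["im"]
u,v=map(int,proj(i,[.527,-.149,.15]));print(u,v)
b=cv2.resize(im[max(0,v-70):v+70,u-70:u+70],(400,400),interpolation=cv2.INTER_CUBIC)
a=cv2.resize(w[120:260,185:325],(400,400),interpolation=cv2.INTER_CUBIC)
cv2.imwrite("pics/c5.png",np.hstack([a,b]))
E
```

```text
15.62 [ 528.7 -147.5  254.8] keyx -4.200000000000003 F [ 0.4  0.7 -0.6] M [ 0.082 -0.02  -0.079] [ 40.   7. -29.  95.   4.  79.  96.] 0.17924276950278092 tilt [ 0.001 -0.    -1.   ]
15.675 [ 0.52870958 -0.14740985  0.2547342 ] [0.073, 0.997, -0.0] [ 39.9   7.1 -29.4  94.9   3.6  78.9  95.8] [ 0.24 -0.53 -1.44] [ 0.012 -0.007 -0.001] 58.73848915100098
342 150
```

View pics/c5.png

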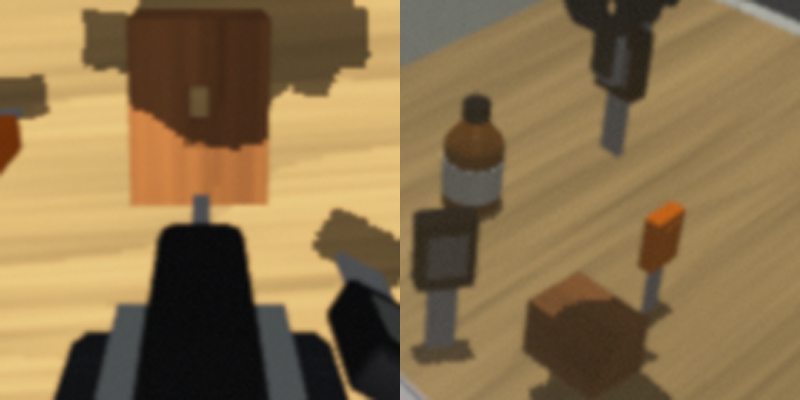

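The crop shows the held blade end at wrist (201,195) and side (613,155), and the empty hole at (200,102). I'll check the key's tilt and position against where it should be.

Run:
```python
from h import *
W=np.load("w5.npz",allow_pickle=True);wi=W["info"].item();S=np.load("side5.npz",allow_pickle=True);si=S["info"].item()
T=np.array([.5287,-.1474,.2547]);tip=T+[-.0016,0,-.0597]
ex=np.array([.9973,-.073,0])
for n,p in(("tip",tip),("tip-x",tip-.009*ex),("tip+x",tip+.009*ex),("shoulder",tip+[0,0,.048])):print(n,np.round(proj(wi,p),1),np.round(proj(si,p),1))
for n,im in(("w",W["im"]),):
    g=cv2.cvtColor(im,cv2.COLOR_BGR2GRAY);print(g[182:202:2,246:266])
def cloud(i,d,v0,v1,u0,u1):
    vv,uu=np.mgrid[v0:v1,u0:u1];return np.array([withdepth(i,u,v,d[v,u]) for u,v in zip(uu.ravel(),vv.ravel())])
P=cloud(wi,W["d"],175,205,240,272);m=(P[:,2]>.17)&(P[:,2]<.25)&(abs(P[:,0]-.52)<.02)
for lo in np.arange(.185,.215,.005):
    k=P[m&(P[:,2]>lo)&(P[:,2]<lo+.005)]
    if len(k):print("w",lo.round(3),len(k),(k.mean(0)*1000).round(1))
P=cloud(si,S["d"],80,145,325,365);m=(np.hypot(P[:,0]-.527,P[:,1]+.148)<.03)
for lo in np.arange(.185,.25,.01):
    k=P[m&(P[:,2]>lo)&(P[:,2]<lo+.01)]
    if len(k):print("s",lo.round(3),len(k),(k.mean(0)*1000).round(1),"along ex",((k[:,:2]-tip[:2])@ex[:2]*1000).min().round(1),((k[:,:2]-tip[:2])@ex[:2]*1000).max().round(1))
# hole: low pts inside stand
P=cloud(wi,W["d"],120,200,225,285);st=P[(P[:,2]>.046)&(P[:,2]<.058)];print([np.round(x,1) for x in cv2.minAreaRect((st[:,:2]*1000).astype(np.float32))],len(st))
vv,uu=np.mgrid[145:175,240:272];Q=cloud(wi,W["d"],145,175,240,272);h=Q[:,2]<.04
print("hole px",h.sum(),uu.ravel()[h].mean(),vv.ravel()[h].mean());print((onplane(wi,uu.ravel()[h].mean(),vv.ravel()[h].mean(),.052)*1000).round(1))
```

```text
tip [255.2 199.2] [344.2 132. ]
tip-x [255.2 186.7] [347.6 134. ]
tip+x [255.2 211.4] [340.9 130.1]
shoulder [255.3 227.2] [347.1 111.1]
[[140 139 136 138 140 142 143 141 138 134 129 126 125 124 123 123 127 130
  131 131]
 [140 139 137 138 140 141 143 141 138 133 129 125 125 125 126 125 128 129
  130 130]
 [140 139 137 138 140 141 142 140 137 132 126 124 125 128 131 133 130 130
  131 130]
 [140 139 138 137 139 137 124 108 101  97  96 100 114 127 132 131 131 130
  130 130]
 [142 140 137 139 141 136 112  86  77  77  79  86 109 127 135 134 133 133
  132 133]
 [176 174 175 176 174 166 131  91  78  78  78  91 129 159 171 172 172 173
  175 179]
 [190 190 188 188 185 169 128  89  79  77  78  95 137 170 183 186 189 191
  194 197]
 [181 181 181 179 176 158 119  85  77  76  77  91 133 166 183 189 192 193
  194 195]
 [ 92  85  85  85  83  73  55  40  36  36  37  43  62  79  88  93  91  93
  100 126]
 [ 10  11  12  10  12  11  10  11  12  13  11  11  11  13  13  10  13  11
   14  16]]
w 0.195 6 [ 518.  -147.2  198.5]
w 0.2 12 [ 517.9 -147.3  202.4]
w 0.205 14 [ 517.9 -147.2  207.5]
w 0.21 14 [ 517.9 -147.1  212.5]
s 0.195 29 [ 523.6 -146.7  200. ] along ex -11.7 5.8
s 0.205 35 [ 523.1 -146.1  210.1] along ex -11.3 6.0
s 0.215 31 [ 524.5 -145.5  220.1] along ex -11.7 7.1
s 0.225 41 [ 522.6 -144.8  229.8] along ex -13.9 6.4
s 0.235 25 [ 520.9 -144.   239.1] along ex -20.1 6.1
s 0.245 69 [ 517.  -139.9  249.7] along ex -22.2 11.7
[array([ 527.2, -148.8]), array([56.1, 75.1]), np.float64(85.8)] 3118
hole px 119 254.0 158.0
[ 525.5 -148.4   52. ]
```

The key is upright and hasn't shifted in the grip. Next I'll lower it to just above the hole, then ease it in.

Emit:
{"api": "drive_tool", "payload": {
  "series": [
    {"dp": [0.2, -1.5, -25], "yaw": 0, "fingers": 10},
    {"dp": [0, 0, -40], "yaw": 0, "fingers": 10},
    {"dp": [0, 0, -40], "yaw": 0, "fingers": 10},
    {"dp": [0, 0, -24], "yaw": 0, "fingers": 10},
    {"dp": [0, 0, -8], "yaw": 0, "fingers": 10},
    {"dp": [0, 0, 0], "yaw": 0, "fingers": 10},
    {"dp": [0, 0, -4], "yaw": 0, "fingers": 10},
    {"dp": [0, 0, -4], "yaw": 0, "fingers": 10}
  ]
}}

```text
time: 16.73
tool_pos: [0.5294, -0.1495, 0.1102]
ee_rot: [[-0.997, 0.072, 0.002], [0.072, 0.997, -0.001], [-0.002, -0.001, -1.0]]
contact_force: [0.8, 0.5, -0.5]
grip_width: 0.174
grasp_force: 58.7
```

```bash
python3 st.py
```

```text
16.73 [ 529.4 -149.5  110.2] keyx -4.099999999999994 F [ 0.8  0.5 -0.5] M [-0.005 -0.034  0.014] [ 39.  14. -29. 105.   7.  63.  93.] 0.17434595624070995 tilt [ 0.002 -0.001 -1.   ]
```

Emit:
{"api": "drive_tool", "payload": {
  "series": [
    {"dp": [-0.3, 0.3, -3], "yaw": 0, "fingers": 10},
    {"dp": [0, 0, -4], "yaw": 0, "fingers": 10},
    {"dp": [0, 0, -4], "yaw": 0, "fingers": 10},
    {"dp": [0, 0, 0], "yaw": 0, "fingers": 10}
  ]
}}

```text
time: 17.23
tool_pos: [0.5281, -0.1489, 0.0979]
ee_rot: [[-0.997, 0.071, -0.001], [0.071, 0.997, 0.0], [0.001, 0.0, -1.0]]
contact_force: [0.3, -0.2, 0.0]
grip_width: 0.178
grasp_force: 58.7
```

```bash
python3 st.py
```

```text
17.23 [ 528.1 -148.9   97.9] keyx -4.099999999999994 F [ 0.3 -0.2  0. ] M [ 0.064 -0.008  0.017] [ 39.  14. -29. 106.   8.  62.  93.] 0.1783462355749153 tilt [-0.001  0.    -1.   ]
```

The tip is 14 mm into the hole with no force. I'll continue down.

Emit:
{"api": "drive_tool", "payload": {
  "series": [
    {"dp": [0.3, 0, -7], "yaw": 0, "fingers": 10},
    {"dp": [0, 0, -8], "yaw": 0, "fingers": 10},
    {"dp": [0, 0, -8], "yaw": 0, "fingers": 10},
    {"dp": [0, 0, -6], "yaw": 0, "fingers": 10},
    {"dp": [0, 0, -3], "yaw": 0, "fingers": 10},
    {"dp": [0, 0, -1.5], "yaw": 0, "fingers": 10},
    {"dp": [0, 0, 0], "yaw": 0, "fingers": 10}
  ]
}}

```text
time: 18.1
tool_pos: [0.5288, -0.149, 0.0649]
ee_rot: [[-0.997, 0.071, 0.0], [0.071, 0.997, 0.0], [-0.0, 0.0, -1.0]]
contact_force: [0.3, -0.2, 0.7]
grip_width: 0.176
grasp_force: 58.7
```

```bash
python3 st.py
```

```text
18.1 [ 528.8 -149.    64.9] keyx -4.099999999999994 F [ 0.3 -0.2  0.7] M [ 0.014 -0.028 -0.003] [ 38.  17. -28. 107.   9.  58.  92.] 0.17568669330640363 tilt [ 0.  0. -1.]
```

Emit:
{"api": "drive_tool", "payload": {
  "series": [
    {"dp": [0, 0, -1], "yaw": 0, "fingers": 10},
    {"dp": [0, 0, 0], "yaw": 0, "fingers": 10},
    {"dp": [0, 0, 0], "yaw": 0, "fingers": 30},
    {"dp": [0, 0, 0], "yaw": 0, "fingers": 50},
    {"dp": [0, 0, 0], "yaw": 0, "fingers": 50},
    {"dp": [0, 0, 0], "yaw": 0, "fingers": 50}
  ]
}}

```text
time: 18.85
tool_pos: [0.5288, -0.149, 0.0639]
ee_rot: [[-0.997, 0.072, 0.0], [0.072, 0.997, 0.0], [-0.0, 0.0, -1.0]]
contact_force: [0.7, 0.1, -0.3]
grip_width: 0.584
grasp_force: 0.0
```

Emit:
{"api": "drive_tool", "payload": {
  "series": [
    {"dp": [0, 0, 10], "yaw": 0, "fingers": 50},
    {"dp": [0, 0, 30], "yaw": 0, "fingers": 50},
    {"dp": [0, 0, 50], "yaw": 0, "fingers": 50},
    {"dp": [0, 0, 50], "yaw": 0, "fingers": 50},
    {"dp": [0, 0, 30], "yaw": 0, "fingers": 50},
    {"dp": [0, 0, 0], "yaw": 0, "fingers": 50},
    {"dp": [0, 0, 0], "yaw": 0, "fingers": 50}
  ]
}}

```text
time: 19.73
tool_pos: [0.5283, -0.1489, 0.2335]
ee_rot: [[-0.997, 0.071, -0.001], [0.071, 0.997, 0.0], [0.001, 0.0, -1.0]]
contact_force: [0.1, -0.2, -0.2]
grip_width: 0.587
grasp_force: 0.0
```

```bash
python3 st.py; python3 cov.py; python3 lk.py w6
python3 - <<'E'
from h import *
W=np.load("w6.npz",allow_pickle=True);i=W["info"].item();d=W["d"]
vv,uu=np.mgrid[110:230,205:300];P=np.array([withdepth(i,u,v,d[v,u]) for u,v in zip(uu.ravel(),vv.ravel())])
for n,lo,hi in(("grip",.09,.12),("stand",.046,.058)):
    k=P[(P[:,2]>lo)&(P[:,2]<hi)];print(n,np.median(k[:,2]),[np.round(x,1) for x in cv2.minAreaRect((k[:,:2]*1000).astype(np.float32))])
s,_=ctrl.capture("side");a=cv2.resize(s[110:290,190:400],(490,420));b=cv2.resize(W["im"][110:240,190:290],(310,420))
cv2.imwrite("pics/end.png",np.hstack([a,b]))
E
```

```text
19.73 [ 528.3 -148.9  233.5] keyx -4.099999999999994 F [ 0.1 -0.2 -0.2] M [ 0.007 -0.004 -0.029] [ 40.   8. -30.  97.   4.  77.  96.] 0.5872270837295142 tilt [-0.001  0.    -1.   ]
cover drop mm 1240 4.02907493988125 4.022314188501175
19.825 [ 0.52790135 -0.14877093  0.23255506] [0.071, 0.997, 0.001] [ 40.1   7.9 -29.6  96.6   4.   76.6  95.7] [-0.02  1.26 -1.56] [-0.047 -0.06  -0.011] 0.0
grip 0.10281787953012841 [array([ 527.1, -149.1]), array([16. , 36.3]), np.float64(85.8)]
stand 0.05317208969038628 [array([ 527.2, -148.9]), array([56.3, 75.3]), np.float64(85.8)]
```

View pics/end.png

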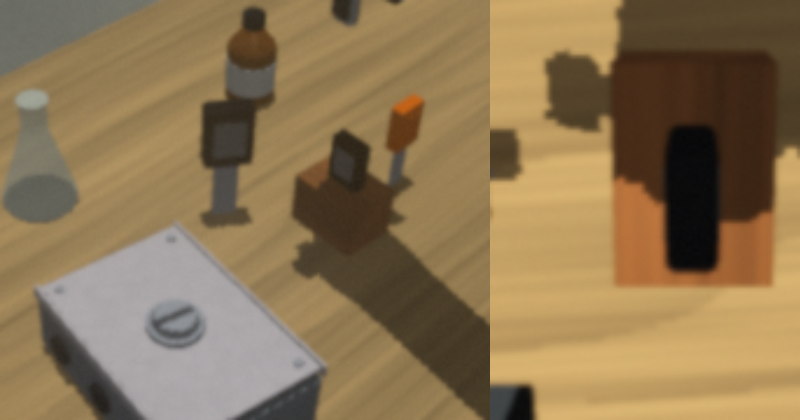

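The picture shows the slot lying across the box at (176,318) and the key home in the stand at (348,160), with its grip top back at the starting height. The bottles and flask look undisturbed, so I'm handing in.

```bash
python3 -c "
from workcell import ctrl
print(ctrl.close_job())"
```

```text
the job is handed in; nothing more can be done
None
```

The lock was turned to its stop with the cover about 4.0 mm down, and the key is back upright and fully down in its stand; I handed the job in at about 20 s of the 72 s allowed, and the hand-in returned no verdict.

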